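# Fill the hooded shelf carton

### The job

Finish packing the hooded shelf carton on the packing table: get the biscuit box that is standing loose in it, the tea box and the drink carton all into it at once, each upright and standing on the carton's floor. There is room for all three only if the packs are shoved up tight under the hood and turned the right way; the board is thin, so push and set down gently rather than ramming or dropping, and leave the other goods on the table where they are.

Things in the scene. Friction and masses are not known exactly. Their poses are not given: they have to be found in the camera images.
- carton: Brown cardboard shelf carton fixed to the table, 166 x 78 x 118 mm. Origin: centre of its underside; x runs along its one lane towards the hooded end, z up. Inside: x -78 to +78 mm, y -34 to +34, floor top at z = 5. Walls 5 mm thick; the front wall (x = -78) and the side walls reach z = 45, the end wall (x = +78) the hood. Open from above from x = -78 to -2.
- hood_edge (a point): Middle of the hood's free edge, on its underside: 113 mm above the table, at carton x = -2 mm. The hood is a rigid 5 mm panel (top at 118 mm) from here to the end wall; tall side cheeks close its sides only from carton x = +48 mm on.
- biscuit_box: Brown card box with a paper band, 62 x 62 x 96 mm (x, y, z), about 0.25 kg, standing loose in the carton's lane part way under the hood, 50 to 75 mm short of the end wall. Slides on the carton's floor. Origin: centre of its underside. Fits under the hood.
- tea_box: Slim paper-covered box standing on the table, 40 x 62 x 100 mm (x, y, z), about 0.15 kg. Origin: centre of its underside. Fits under the hood; it tips rather than slides if pushed high up. With its 40 mm side along the lane, all three packs together take 152 of the lane's 156 mm.
- drink_carton: White drink carton standing on the table, 50 x 62 x 122 mm (x, y, z) plus a screw cap 22 mm across and 8 mm high on its top (8 mm towards its +x), about 0.38 kg. Origin: centre of its underside. Too tall to go under the hood, so it goes last, in the open part against the front wall, with its 50 mm side along the lane.
- tape_roll: Roll of clear tape lying flat, 90 mm across, 25 mm high; loose bystander, leave it alone. Origin: centre of its underside.
- marker: Black marker pen lying down, 120 x 16 mm; loose bystander, leave it alone. Origin: centre of its underside (its axis along x).
- tin: Tin can, 74 mm across, 100 mm high; loose bystander, leave it alone. Origin: centre of its underside.
- jar: Jar, 68 mm across, 100 mm high; loose bystander, leave it alone. Origin: centre of its underside.
- soap_bottle: Bottle, 72 mm across, 200 mm high; loose bystander, leave it alone. Origin: centre of its underside.
- flour_pack: Paper pack, 90 x 120 x 65 mm; loose bystander, leave it alone. Origin: centre of its underside.
- small_tin: Low tin, 66 mm across, 60 mm high; loose bystander, leave it alone. Origin: centre of its underside.

How it is judged (in metres and radians):
At the end, for the whole second after the job is handed in: All three packs are inside the carton's lane, upright (within about 4.5 degrees), their undersides within 4 mm of the carton's floor top, within 12 mm of the lane's middle line and between its end walls, and at rest (x of biscuit_box in the frame of carton between -0.05 and 0.05 m and y of biscuit_box in the frame of carton between -0.012 and 0.012 m and z of biscuit_box in the frame of carton between 0.001 and 0.009 m and angle between each of biscuit_box, tea_box, drink_carton's own z axis and vertical below 0.08 rad and linear speed of each of biscuit_box, tea_box, drink_carton below 0.02 m/s and x of tea_box in the frame of carton between -0.061 and 0.061 m and y of tea_box in the frame of carton between -0.012 and 0.012 m and z of tea_box in the frame of carton between 0.001 and 0.009 m and x of drink_carton in the frame of carton between -0.056 and 0.056 m and y of drink_carton in the frame of carton between -0.012 and 0.012 m and z of drink_carton in the frame of carton between 0.001 and 0.009 m); the robot touches nothing.
It fails at once if a pack is rammed against or dropped into the carton (more than 70 N between pack and carton) (contact force between any of biscuit_box, tea_box, drink_carton and carton above 70 N).
It fails at once if the robot strikes or leans on the carton (more than 50 N) (contact force between any of the arm, the fingers and carton above 50 N).
It fails at once if other goods on the table are displaced by more than 40 mm (distance of any of tape_roll, marker, tin, jar, soap_bottle, flour_pack, small_tin from where it was at the start of the episode above 0.04 m).
It also fails if it takes over 72 s, if anything falls off the work surface, if the arm or the gripper's body presses on something with over 40 N, if the wrist force passes 120 N, or if a joint passes its speed limit or range.

### The arm

A 6-joint arm with a two-finger parallel gripper is mounted at the origin on the work surface. World frame = base frame: x ahead of the robot, y to its left, z up, the work surface at z = 0. Lengths are in m, angles in degrees, forces in N, time in s.
With the tool pointing down it reaches from about 0.25 to 0.725 m from the base axis. Payload 9.7 kg.
Tool frame: the origin (TCP) lies at the very end of the fingers, on their centre line; the grasp point (between the pads) lies tcp_to_grasp behind it (tcp_to_grasp is the distance from the TCP to the grasp point, in m); z points along the fingers, y is the direction in which the jaws open and shut (so a half turn about z gives the same grasp; the last joint's range is limited). The gripper opens to 85 mm and grips with 20 to 120 N. Pads are 22 mm wide; open, the fingers measure 114 mm over their backs; the gripper's body (76 mm by 85 mm) begins 54 mm behind the grasp point. The pads swing forward as they close: fully open they stand 13 mm farther back than shut.
Start: joints at [75.344, 4.979, 10.078, 95.1, 0, 90], TCP at [0.139, 0.532, 0.231] pointing down, gripper open.
Joint ranges: [-179.16, 179.16], [-48.56, 103.87], [-65.8, 70.77], [-126.05, 130.52], [-82.76, 87.17], [-180, 180]. Speed limits (degrees/s): [127.2, 127.2, 147.25, 180, 180, 180].

### API

Orientations are given as [roll, pitch, yaw] about the fixed x, y, z axes, in that order (R = Rz(yaw) Ry(pitch) Rx(roll)).
In Python, from workcell import * gives the robot as it stands. The module is installed in compiled form; this text tells all that it offers.
- The arm moves only by the shell command python3 -m pendant 'ROWS' [FORCE]. ROWS is JSON, a list of rows, each a list of 3 entries, a list of its own where there are three numbers: the opening in per cent of the stroke, from 0 (shut) to 100 (fully open), then the shift along the world's x, y, z in mm, then the turn, a rotation vector about the world's x, y, z in degrees. A call has 1 to 20 rows; each row is the pose to reach, as a shift and turn from the pose measured when the call began; what a row does not reach only later rows make up. A row lasts 1/8 s, in which the tool goes at most 62.5 mm and 10.7 degrees, less where a joint would pass 70% of its speed; a pose out of reach is approached as far as the arm can. A call with a gripper value outside its range is refused whole. The fingers move at their own pace and stop on an object; FORCE is the grip in N (left out, the last holds). Time passes only in rows, so rows that repeat a pose let the fingers close. It gives the time, the measured TCP pose, the force and the opening at its end, in the units of the state.
- get_obs(): the state, without advancing time (a new reading comes with each control period).
- camera(name): name is "scene" or "top"; returns a dict with "img" (400x640x3 uint8, red, green, blue), "fx", "fy", "cx", "cy" (pixels), "cam_to_world" (4x4, takes a point from camera to world coordinates). Camera axes: x right, y down, z forward; pixel columns grow to the right and rows downward; lengths in m; the calibration is good to about 2 mm. A picture is of the moment at which its call begins. There is no depth.
- job_done(): hands the job in, once; it reports no verdict.
Trained networks look in a picture, given as the dict that the camera call returned (one of the last four; its "shot" number tells which), for a name from the list of things; names that differ only in an ending like _2 or _b are one class to them, and where a whole thing is asked for, a point or a joint stands for the part that bears it (a point fixed in the world has none). Each returns a list of dicts, best first, with "confidence" (0 to 1); they miss things now and then, are a little off and sometimes report something else, mostly with a low value. They report only what shows in the picture. A call takes as long as a camera call.
- regions_of(picture, label): "region" (400x640 bool, what is visible of it).
- pinpoint(picture, label): "position" ([x, y, z] in m, in world coordinates, good to about 4 mm: a listed point, or the origin of a listed thing).
The state is a dict: "time": time; "q": joint angles; "qd": joint speeds; "joint_efforts": joint torques, N m; "ee_pos": TCP position; "tcp_rot": TCP orientation; "wrist_force": force on the tool from outside, world axes, zero at the start; "torque": the same for the moment, N m; "opening": finger opening in m.
Only numpy, scipy, OpenCV 4.12 (cv2) and the standard library are available. Lean on these libraries where they do the work, as an engineer would, in place of code of your own. Each camera call takes 0.05 s, during which the arm holds its last target. There are 200 camera calls.

## Working session

There is one attempt and no reset: what is moved stays moved. The work goes in short steps, Python scripts to look and compute and a shell command to move; the robot and the scene stay as the last step left them, time stands still between calls to the robot, and variables do not carry over. Pictures are saved under pics/ and viewed, about 8 in all and at most 12, crops included, and the job is handed in when it is done.

```bash
mkdir -p pics
cat > h.py <<'E'
from workcell import *
import numpy as np, cv2
def snap(n,name,crop=None,scale=1):
    p=camera(n); im=p["img"][:,:,::-1].copy()
    if crop: a,b,c,d=crop; im=im[b:d,a:c]
    im=cv2.resize(im,None,fx=scale,fy=scale,interpolation=cv2.INTER_CUBIC)
    cv2.imwrite(f"pics/{name}.png",im); return p
def pix2plane(p,u,v,z):
    T=np.array(p["cam_to_world"]); d=T[:3,:3]@np.array([(u-p["cx"])/p["fx"],(v-p["cy"])/p["fy"],1]); o=T[:3,3]
    return o+d*(z-o[2])/d[2]
def proj(p,X):
    T=np.linalg.inv(np.array(p["cam_to_world"])); c=T[:3,:3]@np.array(X)+T[:3,3]
    return np.array([p["cx"]+p["fx"]*c[0]/c[2],p["cy"]+p["fy"]*c[1]/c[2]])
E
python3 - <<'E'
from h import *
o=get_obs(); print(o)
try: print(tcp_to_grasp)
except Exception as e: print(e)
names="carton hood_edge biscuit_box tea_box drink_carton tape_roll marker tin jar soap_bottle flour_pack small_tin".split()
for c in ("scene","top"):
    p=snap(c,c+"0"); print(c,np.round(p["cam_to_world"],3).tolist(),p["fx"])
    for n in names:
        r=pinpoint(p,n)[:2]; print(n,[(np.round(x["position"],3).tolist(),round(x["confidence"],2)) for x in r])
E
```

```text
{'time': 0.0, 'q': array([ 7.53431750e+01,  5.01007714e+00,  1.00349065e+01,  9.50993295e+01,
       -2.12650833e-03,  9.00001865e+01]), 'qd': array([ 0.01366921,  0.03962004, -0.00475414,  0.05147904, -0.01442294,
       -0.01698661]), 'joint_efforts': array([-2.16077278e-03, -5.20399475e+01,  4.64790487e+01,  1.67140405e-02,
       -2.18649216e-04,  6.56301978e-06]), 'ee_pos': array([0.13911894, 0.53188075, 0.23059693]), 'tcp_rot': array([-1.79925500e+02,  2.12674903e-03,  1.65342991e+02]), 'wrist_force': array([ 0.11082504, -0.25492709, -0.43072067]), 'torque': array([ 0.00990858,  0.03391779, -0.02083984]), 'opening': 0.08530454066252564}
0.0187
scene [[0.832, 0.473, -0.29, 0.983], [0.554, -0.715, 0.425, -0.56], [-0.007, -0.515, -0.857, 1.231], [0.0, 0.0, 0.0, 1.0]] 456.4244823566367
carton [([0.565, 0.154, -0.0], 0.8)]
hood_edge [([0.565, 0.153, 0.11], 0.66)]
biscuit_box [([0.571, 0.154, 0.002], 0.81)]
tea_box [([0.491, -0.312, 0.003], 0.9)]
drink_carton [([0.478, -0.186, -0.002], 0.71), ([0.66, 0.38, -0.002], 0.55)]
tape_roll [([0.694, -0.038, 0.0], 0.57)]
marker [([0.498, -0.0
[... 222 characters left out ...]
 [([0.42, -0.498, -0.002], 0.87)]
top [[0.02, -0.996, 0.091, 0.467], [-1.0, -0.019, 0.011, -0.014], [-0.01, -0.091, -0.996, 1.537], [0.0, 0.0, 0.0, 1.0]] 506.0426780971689
carton []
hood_edge [([0.564, 0.154, 0.114], 0.75)]
biscuit_box [([0.569, 0.157, 0.006], 0.73)]
tea_box [([0.497, -0.313, -0.003], 0.74)]
drink_carton [([0.499, -0.314, -0.002], 0.74), ([0.477, -0.19, -0.0], 0.73)]
tape_roll [([0.692, -0.04, -0.001], 0.71)]
marker [([0.498, -0.047, 0.0], 0.52)]
tin [([0.5, -0.048, 0.002], 0.62), ([0.713, -0.223, 0.0], 0.6)]
jar [([0.653, 0.38, -0.006], 0.85)]
soap_bottle []
flour_pack [([0.595, -0.505, 0.004], 0.6)]
small_tin [([0.417, -0.505, -0.002], 0.59), ([0.469, 0.501, 0.001], 0.23)]
```

View pics/scene0.png

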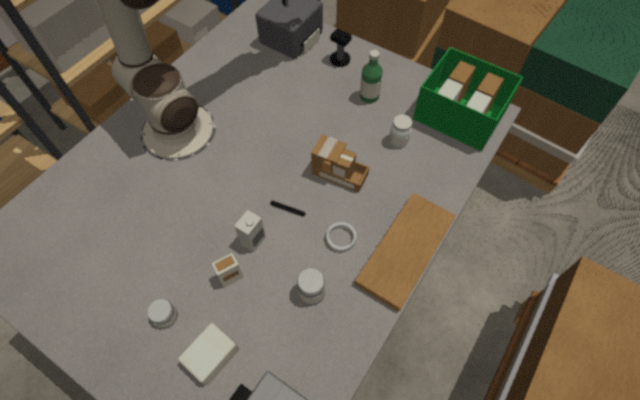

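View pics/top0.png

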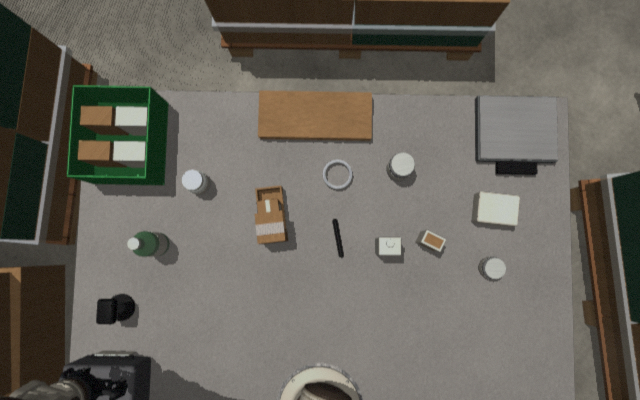

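Run:
```python
from h import *
a=snap("scene","a",(285,120,385,200),4); b=snap("top","b",(235,175,315,255),4)
t=snap("scene","c",(195,200,285,295),4);d=snap("top","d",(365,215,465,275),4)
A=[cv2.imread(f"pics/{n}.png") for n in "abcd"]
def pad(i): return cv2.copyMakeBorder(i,0,380-i.shape[0],0,400-i.shape[1],cv2.BORDER_CONSTANT)[:380,:400]
cv2.imwrite("pics/m1.png",cv2.resize(np.vstack([np.hstack([pad(A[0]),pad(A[1])]),np.hstack([pad(A[2]),pad(A[3])])]),(632,600)))
for n in ["carton","biscuit_box","tea_box","drink_carton"]:
  for p in (b,):
    for r in regions_of(p,n)[:2]:
        m=r["region"].astype(np.uint8); c=cv2.findContours(m,0,2)[0]; c=max(c,key=cv2.contourArea)
        print(n,round(r["confidence"],2),m.sum(),cv2.minAreaRect(c),cv2.boundingRect(c))
```

```text
carton 0.97 1326 ((269.59869384765625, 214.98870849609375), (56.37588119506836, 30.941444396972656), 83.48019409179688) (255, 186, 33, 59)
biscuit_box 0.75 289 ((268.0499572753906, 205.84999084472656), (12.162236213684082, 24.74873924255371), 81.8698959350586) (256, 199, 25, 15)
biscuit_box 0.74 1457 ((269.67730712890625, 214.7889404296875), (57.2188606262207, 32.312843322753906), 85.03025817871094) (254, 186, 35, 59)
tea_box 0.94 471 ((430.309326171875, 240.8041229248047), (28.632762908935547, 17.667022705078125), 23.962491989135742) (415, 230, 32, 22)
drink_carton 0.63 478 ((388.0, 247.0), (18.0, 26.0), 90.0) (375, 238, 27, 19)
```

View pics/m1.png

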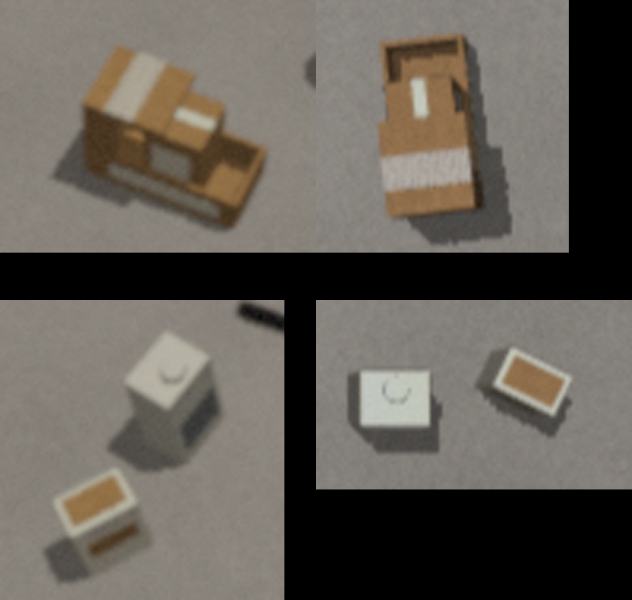

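```bash
cat >> h.py <<'E'
from scipy.optimize import minimize
def box(x0,x1,y0,y1,z0,z1): return np.array([[a,b,c] for a in(x0,x1) for b in(y0,y1) for c in(z0,z1)])/1000
def render(p,parts,x,y,yaw,z=0,S=8):
    m=np.zeros((400,640),np.uint8); c,s=np.cos(yaw),np.sin(yaw); R=np.array([[c,-s,0],[s,c,0],[0,0,1]])
    M=np.zeros((400*4,640*4),np.uint8)
    for P in parts:
        q=np.array([proj(p,R@v+[x,y,z]) for v in P]); q=(q+.5)*4-.5
        h=cv2.convexHull(q.astype(np.float32)); cv2.fillConvexPoly(M,np.round(h*16).astype(np.int32),255,shift=4)
    return cv2.resize(M,(640,400),interpolation=cv2.INTER_AREA)/255.
def fit(views,parts,x0,z=0):
    def cost(v):
        t=0
        for p,m in views:
            r=render(p,parts,v[0]/1e3,v[1]/1e3,np.radians(v[2]),z); t+=1-np.minimum(r,m).sum()/np.maximum(r,m).sum()
        return t/len(views)
    s=np.array([[0,0,0],[10,0,0],[0,10,0],[0,0,12]]); 
    r=minimize(cost,x0,method="Nelder-Mead",options=dict(initial_simplex=np.array(x0)+s,xatol=.1,fatol=1e-5))
    return r.x.round(1),round(r.fun,3)
def reg(p,n,near):
    u=proj(p,near); best=None
    for r in regions_of(p,n):
        m=r["region"]; ys,xs=np.nonzero(m)
        if len(xs) and np.hypot(xs.mean()-u[0],ys.mean()-u[1])<14: return m.astype(float)
CART=[box(-83,83,-39,39,0,45),box(48,83,-39,39,0,118),box(-2,83,-39,39,113,118)]
TEA=[box(-20,20,-31,31,0,100)]
DRINK=[box(-25,25,-31,31,0,122)]
E
python3 - <<'E'
from h import *
s,t=camera("scene"),camera("top")
for n,parts,g in (("tea_box",TEA,(494,-312,-25)),("drink_carton",DRINK,(478,-188,0))):
    v=[(p,reg(p,n,(g[0]/1e3,g[1]/1e3,.06))) for p in (s,t)]
    v=[a for a in v if a[1] is not None]
    print(n,len(v),fit(v,parts,g),[fit([a],parts,g) for a in v])
v=[]
for p in(s,t):
    m=reg(p,"carton",(.565,.154,.06)); b=reg(p,"biscuit_box",(.571,.154,.07))
    print(m is None, b is None, None if b is None else b.sum(), None if m is None else m.sum())
    if m is not None: v.append((p,np.maximum(m,b) if b is not None else m))
P=CART+[box(-43,19,-31,31,5,101)]
print(fit(v,P,(565,154,180)),[fit([a],P,(565,154,180)) for a in v])
f=lambda o,u,w,off,z:pix2plane(t,off[0]+(u-o[0])/3.16-.5,off[1]+(w-o[1])/3.16-.5,z)[:2].round(4)
for u,w,z in((381,41,.045),(465,36,.045),(388,215,.118),(477,208,.118)): print("cart",f((316,0),u,w,(235,175),z))
for u,w in((387,80),(452,76)): print("bis",f((316,0),u,w,(235,175),.101))
for u,w in((512,349),(572,379),(555,415),(494,386)): print("tea",f((316,300),u,w,(365,215),.1))
for u,w in((360,370),(430,370),(430,426),(361,426)): print("drink",f((316,300),u,w,(365,215),.122))
E
```

```text
tea_box 2 (array([ 494. , -315.3,  -26. ]), np.float64(0.093)) [(array([ 495.7, -316.6,  -26. ]), np.float64(0.057)), (array([ 494.2, -312.7,  -25.6]), np.float64(0.093))]
drink_carton 2 (array([ 476. , -187.6,    1.2]), np.float64(0.07)) [(array([ 477.2, -190.6,   -3.2]), np.float64(0.071)), (array([ 4.756e+02, -1.868e+02,  2.000e-01]), np.float64(0.04))]
False False 519.0 1489.0
True False 286.0 None
(array([564.6, 151.7, 188.6]), np.float64(0.064)) [(array([564.6, 151.7, 188.6]), np.float64(0.064))]
cart [0.643  0.2045]
cart [0.6492 0.1255]
cart [0.4793 0.1826]
cart [0.4871 0.1039]
bis [0.601  0.1897]
bis [0.6058 0.1311]
tea [ 0.5244 -0.2936]
tea [ 0.4987 -0.3472]
tea [ 0.4663 -0.332 ]
tea [ 0.491  -0.2776]
drink [ 0.5024 -0.1556]
drink [ 0.5036 -0.2172]
drink [ 0.4545 -0.2175]
drink [ 0.4533 -0.1569]
```

Run:
```python
from h import *
H=[];C=[];F=[];B=[]
P=CART+[box(-39,23,-31,31,5,101)]
for i in range(5):
  for c in("scene","top"):
    p=camera(c)
    for L,n,g in((H,"hood_edge",(.565,.154,.11)),(C,"carton",(.565,.154,0)),(B,"biscuit_box",(.57,.154,0))):
        for r in pinpoint(p,n)[:1]:
            if np.linalg.norm(np.array(r["position"])-g)<.02: L.append(np.r_[r["position"]]*1e3)
    m=None
    for r in regions_of(p,"carton")+regions_of(p,"biscuit_box"):
        q=r["region"]; 
        if q[:, :].sum()>200:
            ys,xs=np.nonzero(q);u=proj(p,(.57,.154,.07))
            if np.hypot(xs.mean()-u[0],ys.mean()-u[1])<14: m=q.astype(float) if m is None else np.maximum(m,q)
    if m is not None and m.sum()>1100: x=fit([(p,m)],P,(565,154,187)); F.append((c,m.sum(),*x)); 
for L in(H,C,B): print(len(L),np.mean(L,0).round(1),np.std(L,0).round(1))
for f in F: print(f)
```

```text
10 [566.3 153.9 113.5] [1.5 1.6 1.6]
10 [564.9 153.7   2.2] [1.3 1.3 1.2]
10 [572.  155.6   4.3] [1.3 1.2 3.2]
('scene', np.float64(2121.0), array([563.7, 151.2, 187.9]), np.float64(0.027))
('top', np.float64(1634.0), array([562.9, 155.6, 187.7]), np.float64(0.036))
('scene', np.float64(2099.0), array([563.8, 151.9, 187.5]), np.float64(0.026))
('top', np.float64(1651.0), array([563.6, 155.8, 187.5]), np.float64(0.044))
('scene', np.float64(2132.0), array([565.1, 151. , 187.7]), np.float64(0.033))
('top', np.float64(1639.0), array([563.6, 155.6, 188. ]), np.float64(0.038))
('scene', np.float64(2140.0), array([563.6, 150.9, 187.8]), np.float64(0.045))
('top', np.float64(1371.0), array([563. , 155.6, 187.8]), np.float64(0.201))
('scene', np.float64(2002.0), array([563.9, 151.4, 187.2]), np.float64(0.058))
('top', np.float64(1604.0), array([563.4, 155.6, 187.7]), np.float64(0.054))
```

```bash
python3 -m pendant '[[0,[120,-130,20],[0,0,0]],[0,[250,-260,20],[0,0,10]],[0,[380,-330,20],[0,0,22]],[0,[470,-368,20],[0,0,22]],[0,[480,-368,20],[0,0,22]],[0,[480,-368,20],[0,0,22]],[0,[480,-368,20],[0,0,22]],[0,[480,-368,20],[0,0,22]],[0,[480,-368,20],[0,0,22]],[0,[480,-368,20],[0,0,22]],[0,[480,-368,20],[0,0,22]],[0,[480,-368,20],[0,0,22]]]' 40
```

```text
time: 6.7
ee_pos: [0.6189, 0.1641, 0.251]
tcp_rot: [180.0, -0.0, -172.7]
wrist_force: [-0.1, 1.6, -0.0]
opening: -0.0001
```

```bash
python3 -m pendant '[[0,[5,-3,-20],[-1.3,10,0]],[0,[5,-3,-50],[-2.7,20,0]],[0,[5,-3,-90],[-4,29.7,0]],[0,[5,-3,-130],[-4,29.7,0]],[0,[5,-3,-130],[-4,29.7,0]],[0,[5,-3,-130],[-4,29.7,0]]]'; python3 -c "
from h import *
print(get_obs()['q'].round(1))
snap('scene','s1',(265,80,405,200),5)"
```

```text
time: 7.45
ee_pos: [0.6236, 0.1619, 0.1246]
tcp_rot: [-179.8, -29.8, -172.7]
wrist_force: [-0.1, -0.0, 0.8]
opening: 0.0004
[ 13.3  55.4  62.4 126.6   2.8   5.2]
```

View pics/s1.png

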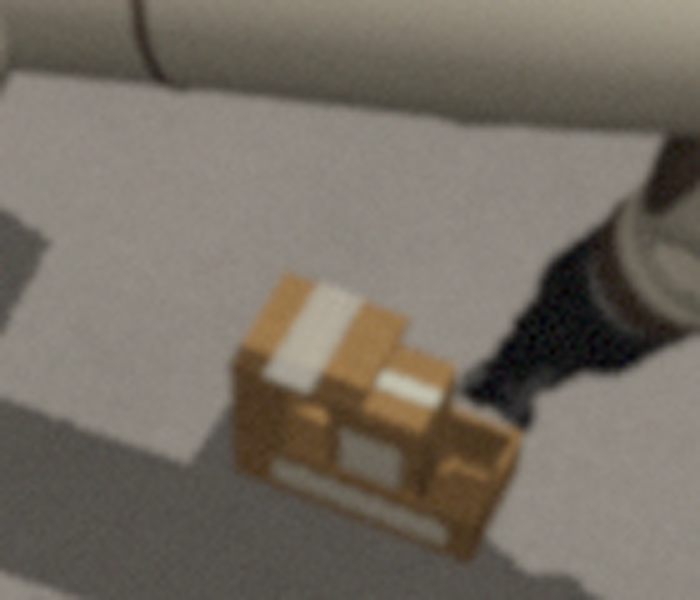

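```bash
python3 -m pendant '[[0,[0,0,-30],[0,0,0]],[0,[0,0,-60],[0,0,0]],[0,[0,0,-76],[0,0,0]],[0,[0,0,-76],[0,0,0]],[0,[-6,-1,-76],[0,0,0]],[0,[-12,-2,-76],[0,0,0]],[0,[-18,-2,-76],[0,0,0]],[0,[-24,-3,-76],[0,0,0]],[0,[-30,-4,-76],[0,0,0]],[0,[-36,-5,-76],[0,0,0]],[0,[-36,-5,-76],[0,0,0]],[0,[-36,-5,-76],[0,0,0]]]'; python3 -c "
from h import *
print(get_obs()['q'].round(1))
snap('scene','s2',(285,100,385,200),6)"
```

```text
time: 9.0
ee_pos: [0.5876, 0.1568, 0.0495]
tcp_rot: [-179.8, -29.7, -172.7]
wrist_force: [-0.5, 0.7, 0.5]
opening: 0.0002
[ 13.6  45.7  38.3 112.2   2.9   5.4]
```

View pics/s2.png

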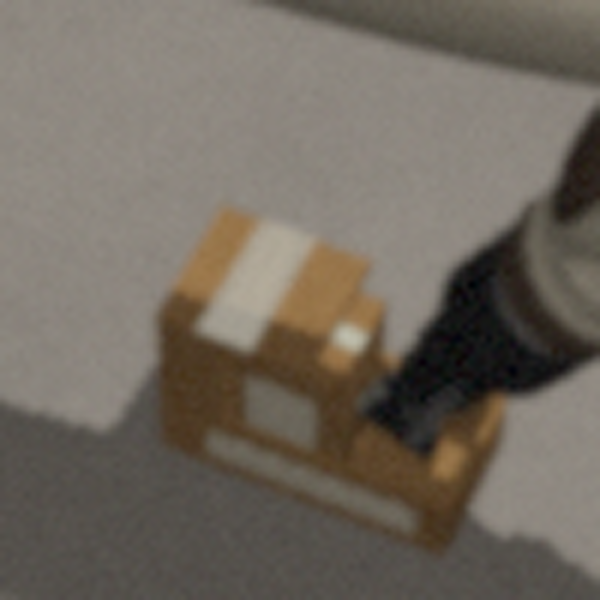

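```bash
python3 -m pendant '[[0,[-6,-1,0],[0,0,0]],[0,[-12,-2,0],[0,0,0]],[0,[-18,-2,0],[0,0,0]],[0,[-22,-3,0],[0,0,0]],[0,[-24,-3,0],[0,0,0]],[0,[-26,-3,0],[0,0,0]],[0,[-26,-3,0],[0,0,0]]]'; python3 -c "
from h import *
o=get_obs();print(o['wrist_force'],o['q'].round(1))"
python3 -m pendant '[[0,[-1,0,0],[0,0,0]],[0,[-2,0,0],[0,0,0]],[0,[-3,0,0],[0,0,0]]]'
python3 -m pendant '[[0,[-1,0,0],[0,0,0]],[0,[-2,0,0],[0,0,0]]]'
```

```text
time: 9.93
ee_pos: [0.5616, 0.1538, 0.0495]
tcp_rot: [-179.8, -29.7, -172.7]
wrist_force: [1.2, 1.0, -0.7]
opening: 0.0001
[ 1.15543507  1.04996791 -0.73953671] [ 13.8  41.1  31.2 109.6   3.    5.6]
time: 10.3
ee_pos: [0.5586, 0.1538, 0.0495]
tcp_rot: [-179.8, -29.7, -172.7]
wrist_force: [2.2, -0.3, -0.8]
opening: -0.0001
time: 10.55
ee_pos: [0.5566, 0.1538, 0.0494]
tcp_rot: [-179.8, -29.7, -172.7]
wrist_force: [1.9, -0.2, -0.9]
opening: -0.0
```

```bash
for i in 1 2 3; do python3 -m pendant '[[0,[-1,0,0],[0,0,0]],[0,[-2,0,0],[0,0,0]]]'|egrep "pos|force"; done
```

```text
ee_pos: [0.556, 0.1541, 0.0494]
wrist_force: [13.0, 1.7, -0.7]
ee_pos: [0.556, 0.1542, 0.0494]
wrist_force: [14.6, 0.4, 0.1]
ee_pos: [0.556, 0.1542, 0.0495]
wrist_force: [15.8, 0.1, -0.3]
```

```bash
python3 -m pendant '[[0,[40,5,0],[0,0,0]],[0,[60,8,50],[0,0,0]],[30,[60,8,110],[1.3,-10,0]],[60,[60,0,160],[2.6,-20,0]],[100,[50,-40,190],[4,-29.7,0]],[100,[40,-100,190],[4,-29.7,0]],[100,[40,-100,190],[4,-29.7,0]]]'; python3 -c "
from h import *
p=snap('top','t1',(235,170,475,280),3)
for n in ('tea_box','drink_carton'): print(n,[(np.array(r['position']).round(4),r['confidence']) for r in pinpoint(p,n)[:2]])"
```

```text
time: 12.18
ee_pos: [0.5942, 0.0514, 0.2418]
tcp_rot: [-180.0, 1.3, -172.8]
wrist_force: [0.9, -0.1, 0.1]
opening: 0.0851
tea_box [(array([ 0.499 , -0.3142, -0.0021]), 0.86)]
drink_carton [(array([ 0.4741, -0.1859,  0.0021]), 0.95)]
```

View pics/t1.png

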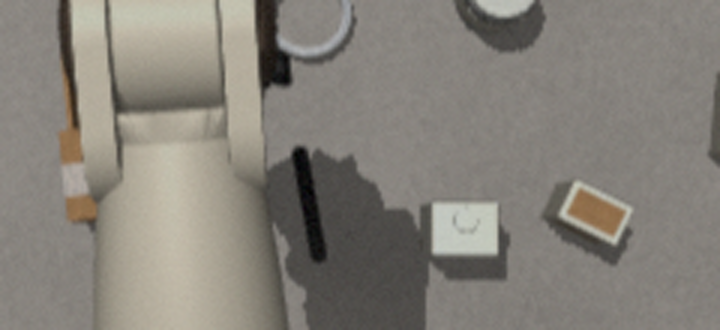

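```bash
python3 -m pendant '[[100,[-15,-60,20],[0,0,-10]],[100,[-30,-120,20],[0,0,-20]],[100,[-45,-180,20],[0,0,-33]],[100,[-60,-240,10],[0,0,-33]],[100,[-80,-300,0],[0,0,-33]],[100,[-93,-360,-20],[0,-1.2,-33]],[100,[-93,-367,-60],[0,-1.2,-33]],[100,[-93,-367,-60],[0,-1.2,-33]],[100,[-93,-367,-60],[0,-1.2,-33]],[100,[-93,-367,-60],[0,-1.2,-33]],[100,[-93,-367,-60],[0,-1.2,-33]]]'
```

```text
time: 13.7
ee_pos: [0.5037, -0.3122, 0.1807]
tcp_rot: [179.8, 2.4, 154.4]
wrist_force: [-0.4, -0.4, 0.0]
opening: 0.0851
```

```bash
python3 -m pendant '[[100,[-3,-4,-20],[1,2.2,-0.4]],[100,[-3,-4,-60],[1,2.2,-0.4]],[100,[-3,-4,-100],[1,2.2,-0.4]],[100,[-3,-4,-124],[1,2.2,-0.4]],[100,[-3,-4,-124],[1,2.2,-0.4]],[55,[-3,-4,-124],[1,2.2,-0.4]],[55,[-3,-4,-124],[1,2.2,-0.4]],[55,[-3,-4,-124],[1,2.2,-0.4]],[55,[-3,-4,-124],[1,2.2,-0.4]],[55,[-3,-4,-124],[1,2.2,-0.4]]]' 25
```

```text
time: 14.95
ee_pos: [0.5018, -0.3167, 0.0588]
tcp_rot: [179.9, 0.1, 154.0]
wrist_force: [1.1, 1.1, 7.9]
opening: 0.0615
```

```bash
python3 -m pendant '[[0,[0,0,0],[0,0,0]],[0,[0,0,0],[0,0,0]],[0,[0,0,0],[0,0,0]]]'; python3 -c "
from h import *
s,t=snap('scene','g1',(195,150,295,300),4),camera('top')
g=(495,-313,-26)
for p in (s,t):
    m=reg(p,'tea_box',(.495,-.313,.06)); print(None if m is None else m.sum())
"
```

```text
time: 15.32
ee_pos: [0.5018, -0.3167, 0.0588]
tcp_rot: [179.9, 0.1, 154.0]
wrist_force: [0.2, -0.2, 0.3]
opening: 0.0616
394.0
None
```

View pics/g1.png

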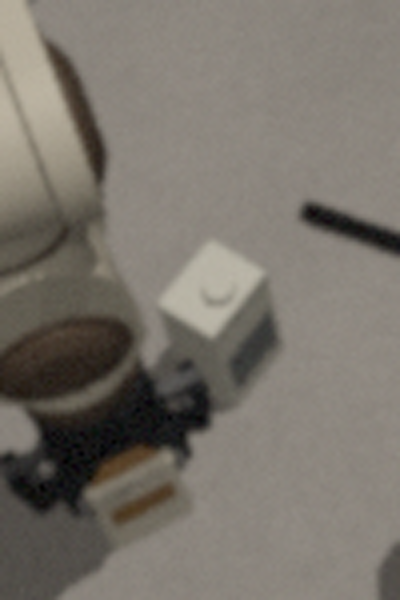

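```bash
python3 -m pendant '[[0,[0,0,30],[0,0,0]],[0,[0,0,80],[0,0,0]],[0,[5,20,130],[0,0,0]],[0,[20,80,150],[0,0,5]],[0,[35,140,150],[0,0,10]],[0,[50,200,150],[0,0,16]],[0,[62,260,150],[0,0,22]],[0,[75,320,150],[0,0,28]],[0,[88,380,150],[0,0,33.7]],[0,[96,430,150],[0,0,33.7]],[0,[97,475,150],[0,0,33.7]],[0,[97,475,120],[0,0,33.7]],[0,[97,475,90],[0,0,33.7]],[0,[97,475,90],[0,0,33.7]],[0,[97,475,90],[0,0,33.7]],[0,[97,475,90],[0,0,33.7]]]'
python3 - <<'E'
from h import *
s,t=snap("scene","p1",(275,80,405,200),5),camera("top")
for p in(s,t):
  for n in ("tea_box","hood_edge","carton"): print(n,[(np.array(r["position"]).round(4),round(r["confidence"],2)) for r in pinpoint(p,n)[:1]])
m=reg(s,"tea_box",(.594,.157,.2))
print(m.sum() if m is not None else 0)
E
```

```text
time: 17.52
ee_pos: [0.5994, 0.1583, 0.1505]
tcp_rot: [179.8, 0.3, -172.3]
wrist_force: [0.1, -0.2, -1.2]
opening: 0.0616
tea_box [(array([0.589 , 0.1553, 0.0937]), 0.6)]
hood_edge [(array([0.5675, 0.1544, 0.111 ]), 0.83)]
carton [(array([0.5646, 0.1549, 0.0013]), 0.68)]
tea_box [(array([0.5972, 0.1595, 0.0883]), 0.52)]
hood_edge [(array([0.5646, 0.1517, 0.1136]), 0.79)]
carton [(array([0.5665, 0.1526, 0.0041]), 0.66)]
0
```

View pics/p1.png

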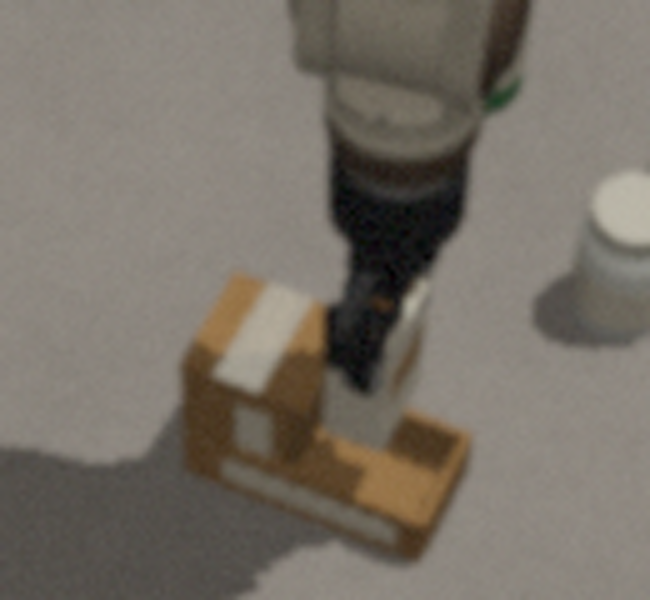

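```bash
python3 -m pendant '[[0,[0,0,-15],[0,0,0]],[0,[0,0,-30],[0,0,0]],[0,[0,0,-40],[0,0,0]],[0,[0,0,-48],[0,0,0]],[0,[0,0,-55],[0,0,0]],[0,[0,0,-55],[0,0,0]]]'; python3 -c "
from h import *
s=snap('scene','p2',(295,110,385,200),5)"
```

```text
time: 18.73
ee_pos: [0.5986, 0.1582, 0.0933]
tcp_rot: [179.9, 0.1, -172.3]
wrist_force: [0.4, 0.2, -1.7]
opening: 0.0618
```

View pics/p2.png

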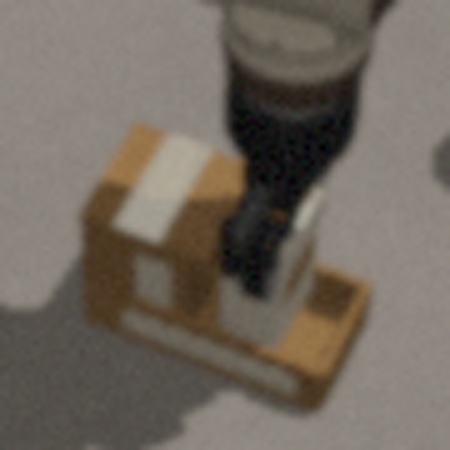

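```bash
python3 -m pendant '[[0,[0,0,-8],[0,0,0]],[0,[0,0,-16],[0,0,0]],[0,[0,0,-22],[0,0,0]],[0,[0,0,-26],[0,0,0]],[0,[0,0,-28],[0,0,0]],[0,[0,0,-28],[0,0,0]]]' | egrep "pos|force"; python3 -m pendant '[[0,[0,0,-1],[0,0,0]],[0,[0,0,-2],[0,0,0]]]'| egrep "pos|force"
```

```text
ee_pos: [0.5988, 0.1583, 0.0658]
wrist_force: [0.7, 0.7, -1.8]
ee_pos: [0.5989, 0.1583, 0.0639]
wrist_force: [-0.6, 0.2, -1.0]
```

```bash
python3 -m pendant '[[0,[-4,-0.5,0],[0,0,0]],[0,[-8,-1,0],[0,0,0]],[0,[-12,-1.6,0],[0,0,0]],[0,[-14,-1.9,0],[0,0,0]],[0,[-14,-1.9,0],[0,0,0]]]'| egrep "pos|force"; python3 -m pendant '[[76,[0,0,0],[0,0,0]],[76,[0,0,0],[0,0,0]],[90,[0,0,0],[0,0,0]],[90,[0,0,20],[0,0,0]],[90,[0,0,60],[0,0,0]],[50,[30,4,110],[0,0,0]],[0,[60,8,110],[0,0,0]],[0,[60,8,110],[-1.3,10,0]],[0,[60,8,100],[-2.7,20,0]],[0,[60,8,90],[-4,29.7,0]],[0,[60,8,90],[-4,29.7,0]],[0,[60,8,90],[-4,29.7,0]],[0,[60,8,90],[-4,29.7,0]]]'; python3 -c "
from h import *
print(get_obs()['q'].round(1))
p=snap('scene','p3',(295,100,395,200),5)
m=reg(p,'tea_box',(.575,.155,.06)); print(None if m is None else fit([(p,m)],TEA,(575,155,187),.005))"
```

```text
ee_pos: [0.5847, 0.1564, 0.064]
wrist_force: [0.1, 0.3, -1.3]
time: 22.02
ee_pos: [0.6341, 0.1623, 0.1452]
tcp_rot: [179.7, -28.6, -172.3]
wrist_force: [-0.2, 0.2, 1.4]
opening: 0.0001
[ 13.1  58.7  70.8 130.5   2.9   4.7]
(array([579.7, 150.5, 192.9]), np.float64(0.253))
```

View pics/p3.png

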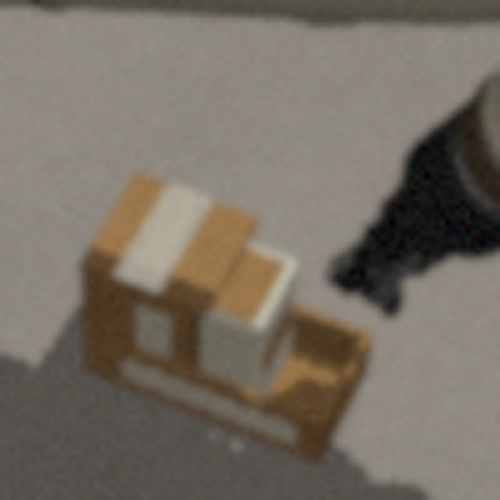

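```bash
python3 -m pendant '[[0,[-13,-2,-10],[0,0,0]],[0,[-13,-2,-40],[0,0,0]],[0,[-13,-2,-80],[0,0,0]],[0,[-13,-2,-103],[0,0,0]],[0,[-13,-2,-103],[0,0,0]],[0,[-18,-3,-103],[0,0,0]],[0,[-23,-3,-103],[0,0,0]],[0,[-27,-4,-103],[0,0,0]],[0,[-30,-4,-103],[0,0,0]],[0,[-32,-4.5,-103],[0,0,0]],[0,[-34,-4.5,-103],[0,0,0]],[0,[-34,-4.5,-103],[0,0,0]]]'; for i in 1 2 ; do python3 -m pendant '[[0,[-1,0,0],[0,0,0]],[0,[-2,0,0],[0,0,0]]]'|egrep "pos|force"; done
```

```text
time: 23.62
ee_pos: [0.6, 0.1579, 0.0445]
tcp_rot: [179.7, -28.4, -172.3]
wrist_force: [0.1, 0.6, -0.4]
opening: -0.0001
ee_pos: [0.598, 0.1579, 0.0444]
wrist_force: [0.6, -0.4, -0.3]
ee_pos: [0.5963, 0.1578, 0.0444]
wrist_force: [6.4, -0.6, 0.4]
```

```bash
python3 -m pendant '[[0,[-1,0,0],[0,0,0]],[0,[-2,0,0],[0,0,0]],[0,[-2,0,0],[0,0,0]]]'|egrep "pos|force";python3 -m pendant '[[0,[10,1,2],[0,0,0]],[0,[12,2,40],[0,0,0]],[0,[12,2,80],[0,0,0]],[30,[12,2,130],[1.3,-10,0]],[60,[12,-20,170],[2.6,-19,0]],[100,[0,-60,190],[4,-28.4,0]],[100,[-10,-110,190],[4,-28.4,0]],[100,[-20,-110,190],[4,-28.4,0]]]'; python3 -c "
from h import *
s=snap('scene','p4',(295,100,395,200),5)"
```

```text
ee_pos: [0.5961, 0.1578, 0.0444]
wrist_force: [11.2, 0.4, 0.3]
time: 25.5
ee_pos: [0.5747, 0.0449, 0.2363]
tcp_rot: [179.6, 0.8, -172.4]
wrist_force: [0.5, -0.3, -0.1]
opening: 0.0851
```

View pics/p4.png

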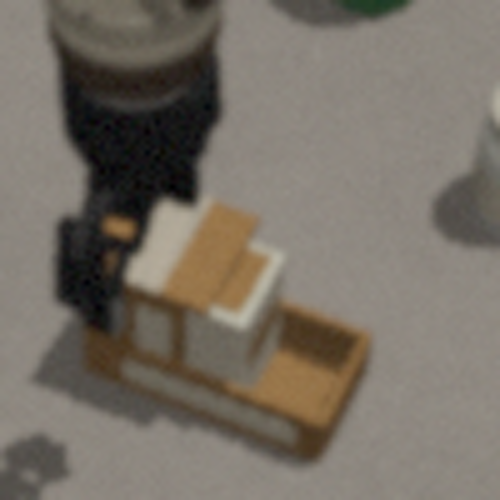

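```bash
python3 -m pendant '[[100,[-25,-60,10],[0,0,-3]],[100,[-50,-120,10],[0,0.8,-6.6]],[100,[-75,-180,10],[0,0.8,-6.6]],[100,[-95,-225,0],[0,0.8,-6.6]],[100,[-98,-233,-20],[0,0.8,-6.6]],[100,[-98,-233,-50],[0,0.8,-6.6]],[100,[-98,-233,-50],[0,0.8,-6.6]],[100,[-98,-233,-50],[0,0.8,-6.6]]]'
python3 -c "
from h import *
for c in ('scene','top'):
    p=camera(c)
    print(c,[(np.array(r['position']).round(4),round(r['confidence'],2)) for r in pinpoint(p,'drink_carton')[:1]])"
```

```text
time: 26.55
ee_pos: [0.4768, -0.186, 0.1866]
tcp_rot: [179.5, -0.1, -178.9]
wrist_force: [1.1, -1.0, 0.3]
opening: 0.0855
scene [(array([ 0.477 , -0.1871,  0.0007]), 0.84)]
top [(array([ 0.4757, -0.1894,  0.0025]), 0.59)]
```

```bash
python3 -m pendant '[[100,[0,-2,-30],[-0.5,0,0]],[100,[0,-2,-60],[-0.5,0,0]],[100,[0,-2,-95],[-0.5,0,0]],[100,[0,-2,-108],[-0.5,0,0]],[100,[0,-2,-108],[-0.5,0,0]],[100,[0,-2,-108],[-0.5,0,0]],[55,[0,-2,-108],[-0.5,0,0]],[55,[0,-2,-108],[-0.5,0,0]],[55,[0,-2,-108],[-0.5,0,0]],[55,[0,-2,-108],[-0.5,0,0]],[0,[0,-2,-108],[-0.5,0,0]],[0,[0,-2,-108],[-0.5,0,0]],[0,[0,-2,-108],[-0.5,0,0]]]' 40
```

```text
time: 28.38
ee_pos: [0.4774, -0.1885, 0.08]
tcp_rot: [-179.9, 0.1, -178.9]
wrist_force: [0.2, 2.1, 5.9]
opening: 0.0616
```

```bash
python3 -m pendant '[[0,[0,0,30],[0,0,0]],[0,[0,0,75],[0,0,0]],[0,[25,40,105],[0,0,0]],[0,[50,85,105],[0,0,0]],[0,[75,130,105],[0,0,3]],[0,[100,180,105],[0,0,6.6]],[0,[125,230,105],[0,0,6.6]],[0,[148,285,105],[0,0,6.6]],[0,[148,335,105],[0,0,6.6]],[0,[148,350,105],[0,0,6.6]],[0,[148,350,80],[0,0,6.6]],[0,[148,350,56],[0,0,6.6]],[0,[148,350,56],[0,0,6.6]],[0,[148,350,56],[0,0,6.6]],[0,[148,350,56],[0,0,6.6]]]'; python3 -c "
from h import *
s=snap('scene','q1',(285,80,405,200),4);t=snap('top','q2',(235,150,315,260),4)
a,b=cv2.imread('pics/q1.png'),cv2.imread('pics/q2.png'); b=b[:480] if b.shape[0]>480 else cv2.copyMakeBorder(b,0,480-b.shape[0],0,0,0)
a=cv2.copyMakeBorder(a,0,480-a.shape[0],0,0,0); cv2.imwrite('pics/q.png',np.hstack([a,b])[:480,:800])
o=get_obs(); print(o['wrist_force'])"
```

```text
time: 30.25
ee_pos: [0.6259, 0.1613, 0.1374]
tcp_rot: [-179.9, 0.2, -172.4]
wrist_force: [0.8, 0.0, -3.6]
opening: 0.0621
[ 0.20329548 -0.08201108 -3.36081386]
```

View pics/q.png

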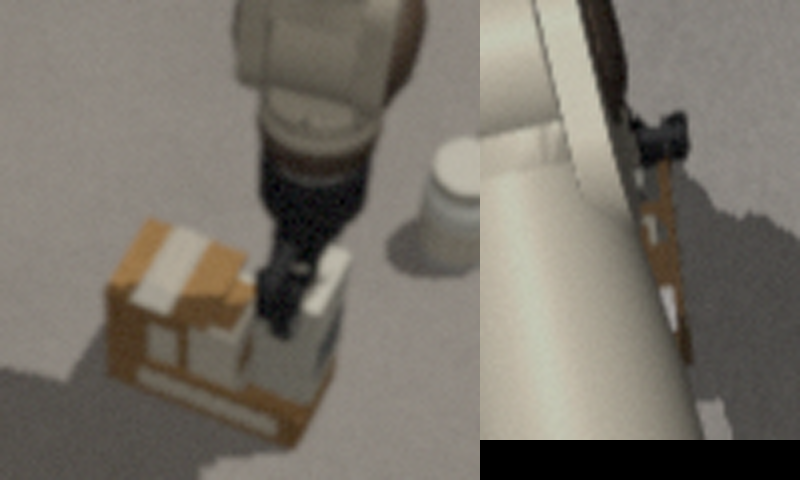

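```bash
python3 -m pendant '[[0,[-4,-0.5,-3],[0,0,0]],[0,[-8,-1,-3],[0,0,0]],[0,[-10,-1.3,-3],[0,0,0]],[0,[-10,-1.3,-3],[0,0,0]]]'|egrep "pos|force"; for i in 1 2 3; do python3 -m pendant '[[0,[-1,0,0],[0,0,0]],[0,[-2,-0.3,0],[0,0,0]]]'|egrep "pos|force"; done
```

```text
ee_pos: [0.6156, 0.1601, 0.1342]
wrist_force: [0.4, -0.1, -4.0]
ee_pos: [0.6136, 0.1598, 0.1342]
wrist_force: [1.4, -0.1, -4.5]
ee_pos: [0.6125, 0.1596, 0.1345]
wrist_force: [6.4, 0.1, -4.5]
ee_pos: [0.6119, 0.1596, 0.1351]
wrist_force: [7.6, 1.2, -4.3]
```

```bash
python3 -m pendant '[[0,[3,0.4,0],[0,0,0]],[0,[3,0.4,0],[0,0,0]]]'|egrep "pos|rot|force"; python3 -m pendant '[[0,[0,0,-4],[0,0,0]],[0,[0,0,-8],[0,0,0]],[0,[0,0,-11],[0,0,0]],[0,[0,0,-13],[0,0,0]]]'|egrep "pos|force"; python3 -m pendant '[[0,[0,0,-2],[0,0,0]],[0,[0,0,-4],[0,0,0]]]'|egrep "pos|force"
```

```text
ee_pos: [0.6148, 0.16, 0.1349]
tcp_rot: [-179.9, 0.5, -172.3]
wrist_force: [-0.8, -0.4, -3.8]
ee_pos: [0.6147, 0.1599, 0.1215]
wrist_force: [-0.5, -0.1, -3.8]
ee_pos: [0.6147, 0.1599, 0.1174]
wrist_force: [-0.5, 0.7, -4.4]
```

Bottom is at z≈37, below the wall top, with no contact force: it's in the gap. Continue down.

```bash
python3 -m pendant '[[0,[0,0,-4],[0,0,0]],[0,[0,0,-8],[0,0,0]],[0,[0,0,-12],[0,0,0]],[0,[0,0,-16],[0,0,0]],[0,[0,0,-20],[0,0,0]]]'|egrep "pos|force"; python3 -m pendant '[[0,[0,0,-3],[0,0,0]],[0,[0,0,-6],[0,0,0]],[0,[0,0,-8],[0,0,0]]]'|egrep "pos|rot|force"; for i in 1 2 3 4; do python3 -m pendant '[[0,[0,0,-1],[0,0,0]],[0,[0,0,-1.5],[0,0,0]]]'|egrep "pos|force"; done
```

```text
ee_pos: [0.6147, 0.1599, 0.0971]
wrist_force: [-0.3, 0.0, -3.4]
ee_pos: [0.6147, 0.1599, 0.089]
tcp_rot: [-179.9, 0.4, -172.3]
wrist_force: [-0.0, 0.3, -3.7]
ee_pos: [0.6147, 0.1599, 0.0874]
wrist_force: [-1.1, 0.3, -3.8]
ee_pos: [0.6147, 0.1599, 0.0859]
wrist_force: [-0.8, -0.0, -4.8]
ee_pos: [0.615, 0.16, 0.0853]
wrist_force: [-1.7, -0.5, 4.8]
ee_pos: [0.6154, 0.16, 0.0853]
wrist_force: [-1.0, -0.1, 10.0]
```

```bash
python3 -m pendant '[[0,[0,0,1],[0,0,0]],[78,[0,0,1],[0,0,0]],[85,[0,0,1],[0,0,0]],[92,[0,0,1],[0,0,0]],[95,[0,0,1],[0,0,0]],[95,[0,0,20],[0,0,0]],[95,[0,0,60],[0,0,0]],[95,[0,0,110],[0,0,0]],[95,[0,-60,150],[0,0,0]],[95,[-30,-120,160],[0,0,0]],[95,[-60,-180,160],[0,0,0]],[95,[-100,-240,160],[0,0,0]],[95,[-140,-300,160],[0,0,0]],[95,[-180,-300,160],[0,0,0]],[95,[-180,-300,160],[0,0,0]],[95,[-180,-300,160],[0,0,0]]]'
python3 - <<'E'
from h import *
for c in("scene","top"):
    p=camera(c)
    for n in ("biscuit_box","tea_box","drink_carton","marker","tape_roll","jar"): print(c,n,[(np.array(r["position"]).round(4),round(r["confidence"],2)) for r in pinpoint(p,n)[:2]])
    for r in regions_of(p,"drink_carton")[:2]:
        m=r["region"].astype(float)
        for z,par in ((.005,DRINK),(.05,DRINK)): print("iou z",z,fit([(p,m)],par,(613,160,187),z), m.sum())
E
```

```text
time: 36.6
ee_pos: [0.4356, -0.1401, 0.2467]
tcp_rot: [-179.9, 0.7, -172.4]
wrist_force: [0.4, 0.2, 0.9]
opening: 0.0814
scene biscuit_box [(array([0.5176, 0.1521, 0.002 ]), 0.41)]
scene tea_box [(array([0.5642, 0.155 , 0.0043]), 0.65)]
scene drink_carton [(array([0.6175, 0.1571, 0.0062]), 0.71)]
scene marker [(array([ 0.5005, -0.0458,  0.0011]), 0.65)]
scene tape_roll [(array([ 6.909e-01, -3.760e-02, -1.000e-04]), 0.89)]
scene jar [(array([ 0.6558,  0.3802, -0.0025]), 0.8), (array([0.5158, 0.1496, 0.0016]), 0.38)]
iou z 0.005 (array([613.9, 162. , 191.5]), np.float64(0.214)) 604.0
iou z 0.05 (array([626. , 139.1, 193.3]), np.float64(0.258)) 604.0
top biscuit_box []
top tea_box [(array([0.5719, 0.1518, 0.0041]), 0.53)]
top drink_carton [(array([0.6168, 0.1609, 0.0044]), 0.71)]
top marker [(array([ 0.5005, -0.0456,  0.0009]), 0.63)]
top tape_roll [(array([ 0.6915, -0.0408, -0.0014]), 0.62), (array([ 0.4995, -0.0451,  0.0014]), 0.54)]
top jar [(array([ 0.6534,  0.38  , -0.0008]), 0.87)]
iou z 0.005 (array([617.5, 161.5, 184.3]), np.float64(0.143)) 476.0
iou z 0.05 (array([613.3, 155.7, 185.8]), np.float64(0.184)) 476.0
```

```bash
python3 -c "
from workcell import *
print(job_done())"
```

```text
the job is handed in; nothing more can be done
None
```

The biscuit box, tea box and drink carton are all in the shelf carton, and I handed the job in at about 37 s. No verdict comes back, so success is inferred from my checks.

- **Biscuit box:** I pushed it to the end wall with tilted, shut fingers. The wrist force at the wall was about 16 N.
- **Tea box:** I set it on the floor with its 40 mm side along the lane, then pushed it tight under the hood (about 11 N).
- **Drink carton:** I felt for the tea box with it (about 8 N), backed off 3 mm and lowered it without contact. It touched down at the expected height with about 10 N, and I let go and moved the arm clear.

**Last checks:**
- In the final pictures the networks put the biscuit box at x ≈ 0.518, the tea box at about 0.564–0.572 and the drink carton at about 0.617. These agree with the planned slots to within 5 mm. Their undersides read 2–6 mm, against a floor at 5 mm.
- The marker, tape roll and jar are where they started. I did not re-measure the tin, soap bottle, flour pack and small tin at the end.

**Weak or disagreeing readings:**
- The outline fits of the packed drink carton were poor (20% mismatch from one camera, 14% from the other), and their yaw values differ by about 7 degrees.
- The top camera could not see the biscuit box, and the other camera found it only at 0.41 confidence.
- My picture allowance was used up before the final release, so I did not look at the finished packing by eye.

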